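Funnel in the jar, cheese in the tongs

TASK

We are about to fill the jar: set the orange funnel upright in the jar's mouth, fully home, and let go of it. Then take the serving tongs, pick up the small red cheese with them (never with the gripper itself) and finish while still holding it in the squeezed tongs, still and a few centimetres clear above the middle of the funnel. The funnel must stay seated; do not move the jar far, and leave the other two cheeses and the amber jar where they are.

Things in the scene. Friction and masses are not known exactly. Their poses are not given: they have to be found in the camera images.
- tongs: sprung steel serving tongs, 235 mm long, 170 g, on their side: two bands 24 mm high, pivot at x = -115 mm, tips at +x (away from the robot at the start, yaw within 0.35). They open level with the counter. Origin: underside, midway between the black grip panels (x -22 to 22 mm), which measure 60 mm over their outsides across y at rest, 50 when on the cheese. Take them there from above
- tongs_tip (a point): midway between the blue tip pads of the open tongs, 97 mm in +x from the tongs' origin, 12 mm above the underside. Pads 34 mm long (x 78 to 112), 24 mm high, 6 mm thick; inner faces 48 mm apart when open, 30 mm on the cheese. Squeezed from both sides, both arms come in equally about the middle line, so this stays the place where the cheese is held
- tongs_grip (a point): midway between the black grip panels of the tongs, 12 mm above the underside. The tongs spring open: squeezing the panels begins to close them at about 5 N, 8 N brings them onto the cheese, more presses the cheese (they stop with the pads 20 mm apart). A part-way squeeze (54 to 55 mm over the panels) carries the tongs still open enough, pads about 37 to 39 mm apart
- red_cheese: small hard waxed cheese, red, an upright drum 30 mm across and 26 mm high, about 25 g, loose, standing on the board in any of three places 70 mm apart in a row. Origin: centre of its underside; z up
- cream_cheese: the same in cream; leave it alone. Origin: centre of its underside
- green_cheese: the same in dark green; leave it alone. Origin: centre of its underside
- board: fixed dark wooden serving board, 250 mm along its y by 100 mm along its x, 12 mm thick, lying on the counter; the cheeses stand on it in a row along its y. Origin: centre of its underside, z up
- funnel: orange plastic jar funnel, loose, standing on its spout, 70 g. Origin: centre of the spout's lower end, z up. Spout 40 mm across at the end, 45 at the top, 32 long; above it a flat shoulder and an upright round collar 66 mm across outside, 60 inside, from 32 to 62 mm above the origin. Take it from above across the collar
- funnel_rim (a point): centre of the funnel's top opening, 62 mm above its origin
- jar: open green glass jar, loose, about 450 g: body 84 mm across, sloping in from 68 mm height to a neck 60 mm across outside, 51 inside; 105 mm high. Origin: centre of its underside, z up. When the funnel is home its shoulder lies on the jar's rim (funnel origin 73 mm above the jar's, funnel rim 30 mm above the jar's rim)
- jar_rim (a point): centre of the jar's mouth, 105 mm above its origin
- tub: small closed amber glass jar with a brass lid, 52 mm across, 65 mm high, loose; leave it alone. Origin: centre of its underside
Mind the look-alikes: they are no part of the job. Of the things that look like the jar, take the one that is nearest to the robot's base at the start.

How it is judged:
On the way, in this order (a step that is already met when the one before it is completed fails the run):
1. the funnel sits fully home and upright in the jar's mouth, let go (horizontal distance between funnel_rim and jar_rim below 0.006 m and z of funnel_rim in the frame of jar_rim between 0.025 and 0.034 m and angle between each of funnel, jar's own z axis and vertical below 0.1 rad and height (world z) of jar below 0.01 m and contact force between each of the fingers, the arm and funnel below 0.1 N), for 0.2 s.
2. the red cheese is gripped in the tongs and lifted off the board (underside over 30 mm above the counter) (contact force between tongs and red_cheese above 0.5 N and contact force between the fingers and tongs above 2 N and height (world z) of red_cheese above 0.03 m and contact force between red_cheese and board below 0.05 N), for 0.2 s.
At the end, for the whole second after the job is handed in: Tongs squeezed (>2 N) on the red cheese (>0.5 N), still, underside 5-120 mm above the funnel rim, within 25 mm of its axis, cheese and tongs touching neither funnel nor jar; funnel home in the upright jar (6 mm, 0.1 rad), released; jar within 80 mm, other cheeses and amber jar within 30 mm of start (all of step 1 and contact force between tongs and red_cheese above 0.5 N and contact force between the fingers and tongs above 2 N and contact force between red_cheese and funnel below 0.05 N and contact force between red_cheese and jar below 0.05 N and contact force between red_cheese and board below 0.05 N and contact force between red_cheese and cream_cheese below 0.05 N and contact force between red_cheese and green_cheese below 0.05 N and horizontal distance between red_cheese and funnel_rim below 0.025 m and z of red_cheese in the frame of funnel_rim between 0.005 and 0.12 m and contact force between tongs and funnel below 0.1 N and contact force between tongs and jar below 0.1 N and linear speed of red_cheese below 0.04 m/s and distance of jar from where it was at the start of the episode below 0.08 m and distance of each of cream_cheese, green_cheese, tub from where it was at the start of the episode below 0.03 m); the arm keeps its last pose, push and grip.
It fails at once if the gripper or arm touches the red cheese itself (contact force between any of the fingers, the arm and red_cheese above 0.5 N).
It fails at once if another cheese or the amber jar is moved by more than 30 mm (distance of any of cream_cheese, green_cheese, tub from where it was at the start of the episode above 0.03 m).
It fails at once if the jar is knocked over (angle between jar's own z axis and vertical above 0.5 rad).
It also fails if it takes over 67 s, if anything falls off the work surface, if the arm or the gripper's body presses on something with over 40 N, if the wrist force passes 120 N, or if a joint passes its speed limit or range.

ROBOT

A 7-joint arm with a two-finger parallel gripper is mounted at the origin on the work surface. World frame = base frame: x ahead of the robot, y to its left, z up, the work surface at z = 0. Lengths are in m, angles in rad, forces in N, time in s.
With the tool pointing down it reaches from about 0.4 to 0.85 m from the base axis. Payload 10.4 kg.
Tool frame: the origin (TCP) lies between the finger pads; the fingertips stand tcp_to_tips ahead of it and the grasp point (between the pads) lies 8 mm behind it (tcp_to_tips is the distance from the TCP to the fingertips, in m); z points along the fingers, y is the line along which they close (so a half turn about z gives the same grasp; the last joint's range is limited). The gripper opens to 85 mm and grips with 20 to 120 N. Pads are 22 mm wide; open, the fingers measure 114 mm over their backs; the gripper's body (76 mm by 85 mm) begins 54 mm behind the grasp point. The pads swing forward as they close: fully open they stand 13 mm farther back than shut.
Start: joints at [-1.358, 0.332, -0.065, 1.46, 0.022, 1.35, -0.088], TCP at [0.146, 0.608, 0.242] pointing down, gripper open.
Joint ranges: [-2.6, 2.6], [-0.5, 2.12], [-1.47, 1.34], [0.16, 2.42], [-1.27, 4.41], [0.06, 2.06], [-2.6, 2.6]. Speed limits (rad/s): [2.22, 2.22, 2.79, 2.79, 3.14, 3.14, 3.14].

INTERFACE

Orientations are given as a unit quaternion [x, y, z, w].
In Python, from workcell import * gives the robot as it stands.
- The arm moves only by the tool apply_moves, never from a script. Its argument "rows" is a list of rows, each an object of numbers: "x", "y", "z": the shift along the tool's x, y, z in mm; "ax", "ay", "az": the turn, a rotation vector about the tool's x, y, z in degrees; "gripper": the closure, from 0 (fully open) to 1 (shut). A call has 1 to 5 rows; each row shifts and turns the commanded pose from where the row before left it, along the tool's axes as they then stand; what a row does not reach is not made up. A row lasts 1/12 s, in which the tool goes at most 41.7 mm and 7.16 degrees, less where a joint would pass 70% of its speed; a pose out of reach is approached as far as the arm can. A call with a gripper value outside its range is refused whole. The fingers move at their own pace and stop on an object; "newtons" is the grip in N (left out, the last holds). Time passes only in rows, so rows that do not move let the fingers close. It gives the time, the measured TCP pose, the force, the opening and the grip force at its end, in the units of the state.
- get_obs(): the state, without advancing time (a new reading comes with each control period).
- camera(name): name is "scene" or "top" or "wrist"; returns a dict with "color" (480x640x3 uint8, red, green, blue), "fov_y" (degrees; the focal length in pixels is half the picture's height over the tangent of half this angle, whatever the lens; pixels are square), "cx", "cy" (the principal point, pixels), "k1" (the pictures are not rectified: a ray, as slopes to the right and down, at radius r is drawn at 1 + k1 r^2 times it, then the intrinsics apply), "rvec" (rotation vector, rad) and "tvec" (3), from world to camera coordinates, as OpenCV has them. Camera axes: x right, y down, z forward; pixel columns grow to the right and rows downward; lengths in m; the calibration is good to about 2 mm. A picture is of the moment at which its call begins. There is no depth.
- hand_in(): hands the job in; it is judged then, once.
The state is a dict: "clock": time; "joint_pos": joint angles; "joint_velocities": joint speeds; "tau": joint torques, N m; "position": TCP position; "ee_rot": TCP orientation; "ft_force": force on the tool from outside, world axes, zero at the start; "torque": the same for the moment, N m; "grip_width": opening from 0.0 (shut) to 1.0 (fully open); "grasp_force": force on a finger pad.
Only numpy, scipy, OpenCV 4.12 (cv2) and the standard library are available. Lean on these libraries where they do the work, as an engineer would, in place of code of your own. Each camera call takes 0.05 s, during which the arm holds its last target. There are 200 camera calls.

## Working session

There is one attempt and no reset: what is moved stays moved. The work goes in short steps, Python scripts to look and compute and a tool call to move; the robot and the scene stay as the last step left them, time stands still between calls to the robot, and variables do not carry over. Pictures are saved under pics/ and viewed, at most 14 in all, crops included, and the job is handed in when it is done.

Besides the shell and the picture viewer there is one more tool, called by a JSON object that holds its "method" and its "body", one argument or row to a line. apply_moves: Moves the arm, as the interface text tells. Its arguments: {"type":"object","properties":{"rows":{"type":"array","items":{"type":"object","properties":{"x":{"type":"number"},"y":{"type":"number"},"z":{"type":"number"},"ax":{"type":"number"},"ay":{"type":"number"},"az":{"type":"number"},"gripper":{"type":"number"}}}},"newtons":{"type":"number"}},"required":["rows"]}

```bash
ls; mkdir -p pics
cat > h.py <<'E'
from workcell import *
import numpy as np, cv2
from scipy.spatial.transform import Rotation as R
def cam(n):
    c=camera(n); c['f']=240/np.tan(np.radians(c['fov_y'])/2)
    c['R']=R.from_rotvec(np.array(c['rvec']).ravel()).as_matrix(); c['t']=np.array(c['tvec']).ravel()
    return c
def ray(c,u,v):
    d=np.array([(u-c['cx'])/c['f'],(v-c['cy'])/c['f']]); s=d.copy()
    for _ in range(30): s=d/(1+c['k1']*(s@s))
    o=-c['R'].T@c['t']; w=c['R'].T@np.array([s[0],s[1],1]); return o,w/np.linalg.norm(w)
def onz(c,u,v,z):
    o,w=ray(c,u,v); return o+w*(z-o[2])/w[2]
def tri(rays):
    A=0;b=0
    for o,w in rays:
        P=np.eye(3)-np.outer(w,w); A=A+P; b=b+P@o
    x=np.linalg.solve(A,b); return x,[np.linalg.norm((np.eye(3)-np.outer(w,w))@(x-o)) for o,w in rays]
def proj(c,p):
    q=c['R']@np.array(p)+c['t']; s=q[:2]/q[2]; s=s*(1+c['k1']*(s@s)); return s*c['f']+[c['cx'],c['cy']]
def save(n,im): cv2.imwrite('pics/'+n,cv2.cvtColor(im,cv2.COLOR_RGB2BGR))
def blobs(im,lo,hi,amin=40):
    h=cv2.cvtColor(im,cv2.COLOR_RGB2HSV); m=cv2.inRange(h,np.array(lo),np.array(hi))
    cs,_=cv2.findContours(m,cv2.RETR_EXTERNAL,cv2.CHAIN_APPROX_NONE)
    return sorted([c for c in cs if cv2.contourArea(c)>amin],key=cv2.contourArea,reverse=True)
E
python3 - <<'E'
from h import *
import pickle
o=get_obs();print(o); 
for n in('scene','top','wrist'):
    c=cam(n);save(n+'0.png',c['color']);pickle.dump(c,open(n+'0.pkl','wb'));print(n,c['fov_y'],c['cx'],c['cy'],c['k1'],-c['R'].T@c['t'],c['R'].tolist())
try: print(tcp_to_tips)
except Exception as e: print(e)
E
```

```text
pics
{'clock': 0.0, 'joint_pos': array([-1.35758648,  0.33285222, -0.06467847,  1.46096427,  0.02157204,
        1.34989558, -0.08848016]), 'joint_velocities': array([ 0.00053641,  0.00059431,  0.00019994, -0.00076162, -0.00037893,
        0.00189214,  0.00190204]), 'tau': array([-3.44092377e-04, -6.25446439e+01,  4.89948154e-02, -3.91611993e+01,
        1.61665905e-02,  1.00190879e-02, -3.99418994e-06]), 'position': array([0.14594164, 0.60734253, 0.24151717]), 'ee_rot': array([ 1.17624550e-01,  9.93057882e-01, -7.10107510e-04, -6.03423710e-05]), 'ft_force': array([-0.37530733, -0.25883414,  0.66544602]), 'torque': array([ 0.00448734, -0.00796759, -0.02570224]), 'grasp_force': 0.0, 'grip_width': 0.997623121479649}
scene 55.324523512218605 311.4144224457522 233.63582948362577 -0.05597118399455121 [0.90773982 0.1910488  0.73289183] [[-0.49767861645390005, 0.8673087606995835, -0.009565999074025222], [0.7471573130598324, 0.4230796410809479, -0.5126007870107377], [-0.4405359738610949, -0.2622577566375658, -0.8585737736605328]]
top 46.7405971305728 319.9033385073213 241.50961701880985 0.006412858669259984 [0.46711783 0.03481876 1.08920608] [[-0.022828473953622166, -0.9996864418496845, 0.010289740466413295], [-0.9951213412252773, 0.02173368386037969, -0.09623493764668994], [0.09598112843134332, -0.012436437101293128, -0.9953054596541061]]
wrist 62.67565773715419 317.5685175557318 243.7147795095759 -0.07233856164303429 [0.06668415 0.62763521 0.37351586] [[0.23329851952960795, 0.9724047359265549, -0.0009112260425045704], [0.9210069734555537, -0.2206663908306556, 0.32101791041001676], [0.31195825943791633, -0.07573224878068623, -0.9470726851002969]]
0.011
```

View pics/top0.png

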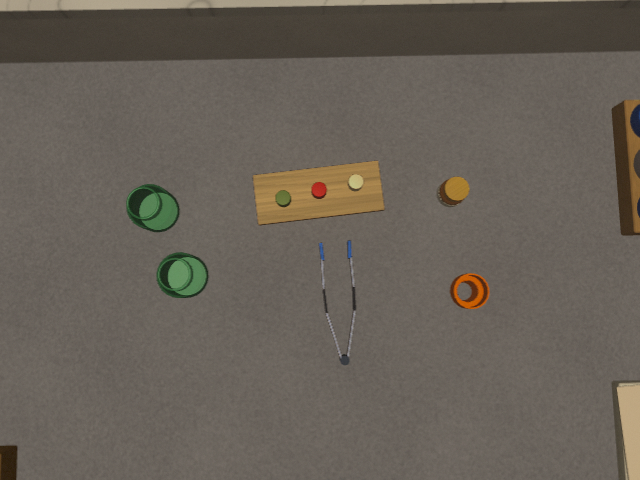

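View pics/scene0.png

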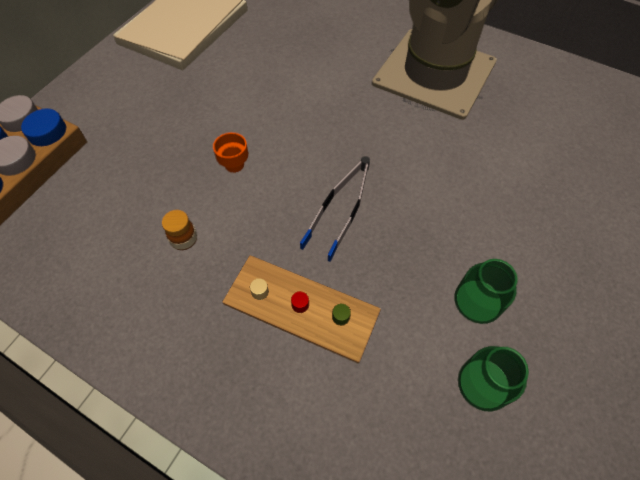

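The top view shows two green jars (upper about (153,208), lower about (182,275)), the funnel at (471,291), and the tongs running from pivot (345,360) to tips (321,250)/(349,248). It also shows the cheeses, green (283,198), red (319,190) and cream (356,182), and the amber jar at (455,190). The scene view shows the same things, with the jars at (487,290) and (492,377). Candidates for the jar are top pixels (153,208) and (182,275). I choose (182,275), the one nearer the base, and check it in a close crop.

Run:
```python
from h import *
import pickle
t=pickle.load(open('top0.pkl','rb'));s=pickle.load(open('scene0.pkl','rb'))
def cr(c,u,v,w=80,h=60,k=5): return cv2.resize(c['color'][v-h//2:v+h//2,u-w//2:u+w//2],None,fx=k,fy=k,interpolation=cv2.INTER_CUBIC)
im=np.vstack([np.hstack([cr(t,180,275),cr(t,471,291)]),np.hstack([cr(s,487,290),cr(s,231,150)])])
save('crops1.png',im)
for n,lo,hi in(('blue',(100,120,80),(130,255,255)),('orange',(5,200,120),(14,255,255)),('red',(0,200,80),(4,255,255)),('green',(50,60,20),(85,255,255)),('cream',(22,60,150),(35,170,255)),('olive',(28,100,30),(48,255,140)),('black',(0,0,0),(180,90,45)),('amber',(12,180,120),(20,255,255)) ):
  for c,cn in((t,'top'),(s,'scene')):
    print(n,cn,[tuple(np.round(cv2.minAreaRect(b)[0],1))+(cv2.boundingRect(b),cv2.contourArea(b)) for b in blobs(c['color'],lo,hi,25)[:6]])
```

```text
blue top [(np.float64(349.0), np.float64(249.0), (348, 241, 3, 17), 31.0), (np.float64(321.1), np.float64(251.0), (319, 243, 5, 17), 25.5)]
blue scene [(np.float64(40.1), np.float64(122.2), (21, 109, 39, 28), 766.5), (np.float64(332.4), np.float64(247.7), (328, 240, 10, 16), 42.5), (np.float64(305.4), np.float64(235.9), (300, 229, 11, 15), 34.0)]
orange top [(np.float64(470.5), np.float64(291.0), (453, 274, 36, 35), 931.0)]
orange scene [(np.float64(229.5), np.float64(145.5), (213, 133, 34, 26), 638.5)]
red top [(np.float64(318.5), np.float64(189.0), (312, 182, 14, 15), 144.0)]
red scene [(np.float64(299.5), np.float64(300.0), (291, 292, 18, 17), 199.0)]
green top [(np.float64(152.0), np.float64(207.2), (126, 184, 53, 48), 1867.0), (np.float64(182.0), np.float64(274.5), (157, 252, 51, 46), 1781.0)]
green scene [(np.float64(493.4), np.float64(376.8), (459, 346, 70, 65), 3401.5), (np.float64(486.3), np.float64(289.8), (455, 259, 63, 65), 2907.5)]
cream top [(np.float64(355.5), np.float64(181.5), (349, 175, 14, 14), 136.0)]
cream scene []
olive top [(np.float64(282.8), np.float64(197.8), (276, 190, 15, 17), 156.0)]
olive scene [(np.float64(341.0), np.float64(314.0), (333, 304, 17, 21), 252.0)]
black top [(np.float64(138.2), np.float64(199.9), (130, 189, 21, 26), 141.5)]
black scene [(np.float64(572.2), np.float64(17.8), (485, 0, 155, 76), 7336.5), (np.float64(435.0), np.float64(72.3), (406, 50, 64, 39), 872.5), (np.float64(84.5), np.float64(416.8), (0, 352, 172, 128), 474.5), (np.float64(327.8), np.float64(199.8), (323, 190, 12, 21), 68.5), (np.float64(354.6), np.float64(210.3), (351, 200, 9, 22), 41.5)]
amber top [(np.float64(470.9), np.float64(290.7), (453, 273, 36, 36), 940.5), (np.float64(460.7), np.float64(186.4), (450, 177, 19, 23), 143.0)]
amber scene [(np.float64(174.6), np.float64(220.7), (162, 210, 26, 22), 402.5)]
```

View pics/crops1.png

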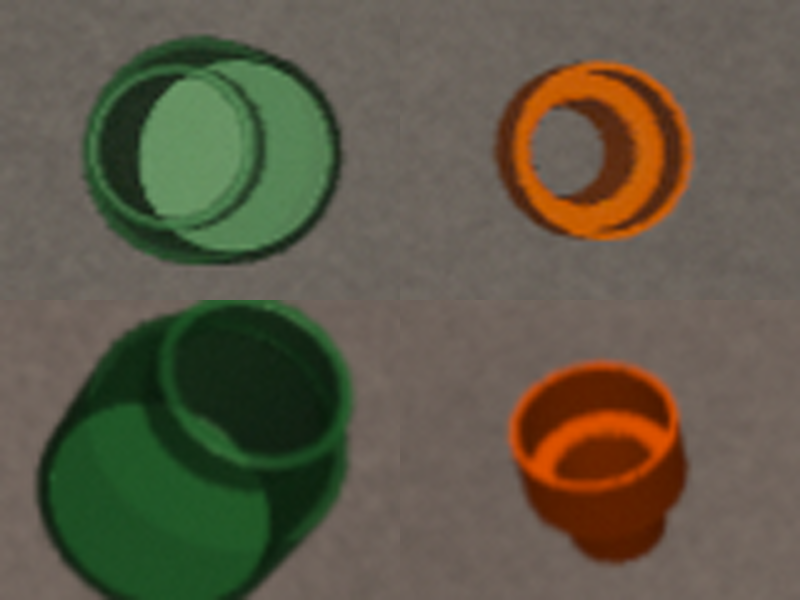

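The crop shows the nearer jar: its rim centre is at top (175,274.5) and scene (498,276.5), with a slim neck on a wide body as described. The funnel is upright, with its rim centre at top (471,290.7) and scene (229.7,145).

Run:
```python
from h import *
import pickle
t=pickle.load(open('top0.pkl','rb'));s=pickle.load(open('scene0.pkl','rb'))
for n,a,b in(('jar rim',(174.7,274.2),(497.8,276.2)),('funnel rim',(471.1,290.6),(229.6,145.)),('red',(318.6,189.3),(299.6,300.2)),('tipL',(321,251),(305.4,235.9)),('tipR',(349,249),(332.4,247.7)),('gripL',(324.5,301),(327.8,199.8)),('gripR',(354,298.5),(354.6,210.3)),('pivot',(345,360),(365,161)),('tub',(456,189),(176,222))):
  print(n,*tri([ray(t,*a),ray(s,*b)]))
print('far jar',onz(t,146,204,.105))
o=get_obs();print(R.from_quat(o['ee_rot']).as_matrix().round(3))
```

```text
jar rim [0.50961385 0.28245345 0.10166927] [np.float64(0.0015402566507906495), np.float64(0.0015402566507905949)]
funnel rim [ 0.46826039 -0.25372021  0.0617833 ] [np.float64(0.0015799867760981211), np.float64(0.001579986776098265)]
red [0.66938536 0.02292325 0.03440048] [np.float64(0.0011775089861010377), np.float64(0.0011775089861010355)]
tipL [ 0.55981035 -0.00068447  0.05739425] [np.float64(0.0236535570791238), np.float64(0.0236535570791239)]
tipR [ 0.54781527 -0.00953999  0.00501233] [np.float64(0.02693551708761157), np.float64(0.026935517087611636)]
gripL [ 0.46680923 -0.00650232  0.0451539 ] [np.float64(0.024759303804078245), np.float64(0.024759303804078297)]
gripR [ 0.45135639 -0.01498062 -0.00083625] [np.float64(0.028818616564637342), np.float64(0.028818616564637387)]
pivot [ 0.34307985 -0.01916275  0.02075077] [np.float64(0.0018533328998318413), np.float64(0.0018533328998318872)]
tub [ 0.65922237 -0.23521356  0.05907349] [np.float64(0.0017817197612748205), np.float64(0.0017817197612747587)]
far jar [0.63606213 0.33136965 0.105     ]
[[-0.972  0.234 -0.   ]
 [ 0.234  0.972 -0.001]
 [-0.    -0.001 -1.   ]]
```

Run:
```python
from h import *
import pickle
t=pickle.load(open('top0.pkl','rb'));s=pickle.load(open('scene0.pkl','rb'))
P={}
for n,a,b in(('tipL',(321,251),(332.4,247.7)),('tipR',(349,249),(305.4,235.9)),('gripL',(324.5,301),(354.6,210.3)),('gripR',(354,298.5),(327.8,199.8))):
  P[n],e=tri([ray(t,*a),ray(s,*b)]);print(n,P[n],e[0])
g=(P['gripL']+P['gripR'])/2;d=(P['tipL']+P['tipR'])/2-g;print(g,d,np.degrees(np.arctan2(d[1],d[0])))
for c,px in((t,[(253,174),(378,161),(384,212),(259,224)]),): print([onz(c,*p,.012).round(3) for p in px])
for n,p in(('cream',(355.8,181.8)),('green',(282.8,197.8)),('red',(318.6,189.3))): print(n,onz(t,*p,.036))
```

```text
tipL [0.55116222 0.02055299 0.02408972] 0.0007866132328460785
tipR [ 0.55377335 -0.03336034  0.02403497] 0.0008820097715384413
gripL [0.45525385 0.0161116  0.01497536] 0.0009893201850595997
gripR [ 0.45847725 -0.04032649  0.01385996] 0.001582196563630641
[ 0.45686555 -0.01210744  0.01441766] [0.09560224 0.00570377 0.00964468] 3.414304083443737
[array([0.707, 0.15 , 0.012]), array([ 0.728, -0.097,  0.012]), array([ 0.626, -0.106,  0.012]), array([0.608, 0.139, 0.012])]
cream [ 0.68270187 -0.05011692  0.036     ]
green [0.65445835 0.09090141 0.036     ]
red [0.669556   0.02186189 0.036     ]
```

{"method": "apply_moves", "body": {
  "rows": [
    {"az": -6.75,"gripper": 0},
    {"az": -6.75},
    {"x": -24,"y": -30},
    {"x": -24,"y": -30},
    {"x": -24,"y": -30}
  ]
}}

```text
invalid input at $.rows[0]: expected keys x, y, z, ax, ay, az, gripper
```

{"method": "apply_moves", "body": {
  "rows": [
    {"x": -24,"y": -30},
    {"x": -24,"y": -30},
    {"x": -24,"y": -30},
    {"x": -24,"y": -30},
    {"x": -24,"y": -30}
  ]
}}

```text
invalid input at $.rows[0]: expected keys x, y, z, ax, ay, az, gripper
```

{"method": "apply_moves", "body": {
  "rows": [
    {"x": 0,"y": 0,"z": 0,"ax": 0,"ay": 0,"az": -6.75,"gripper": 0},
    {"x": 0,"y": 0,"z": 0,"ax": 0,"ay": 0,"az": -6.75,"gripper": 0},
    {"x": -24,"y": -30,"z": 0,"ax": 0,"ay": 0,"az": 0,"gripper": 0},
    {"x": -24,"y": -30,"z": 0,"ax": 0,"ay": 0,"az": 0,"gripper": 0},
    {"x": -24,"y": -30,"z": 0,"ax": 0,"ay": 0,"az": 0,"gripper": 0}
  ]
}}

```text
clock: 0.57
position: [0.2184, 0.5165, 0.2417]
ee_rot: [-0.001, 1.0, -0.0, -0.0]
ft_force: [1.1, 1.2, 0.1]
grip_width: 0.998
grasp_force: 0.0
```

{"method": "apply_moves", "body": {
  "rows": [
    {"x": -24,"y": -30,"z": 0,"ax": 0,"ay": 0,"az": 0,"gripper": 0},
    {"x": -24,"y": -30,"z": 0,"ax": 0,"ay": 0,"az": 0,"gripper": 0},
    {"x": -24,"y": -30,"z": 0,"ax": 0,"ay": 0,"az": 0,"gripper": 0},
    {"x": -24,"y": -30,"z": 0,"ax": 0,"ay": 0,"az": 0,"gripper": 0},
    {"x": -24,"y": -30,"z": 0,"ax": 0,"ay": 0,"az": 0,"gripper": 0}
  ]
}}

```text
clock: 0.98
position: [0.3388, 0.3659, 0.2423]
ee_rot: [0.0, 1.0, 0.0, -0.0]
ft_force: [0.5, 0.8, 0.1]
grip_width: 0.998
grasp_force: 0.0
```

{"method": "apply_moves", "body": {
  "rows": [
    {"x": -24,"y": -30,"z": 0,"ax": 0,"ay": 0,"az": 0,"gripper": 0},
    {"x": -24,"y": -30,"z": 0,"ax": 0,"ay": 0,"az": 0,"gripper": 0},
    {"x": -10,"y": -36,"z": 0,"ax": 0,"ay": 0,"az": 0,"gripper": 0},
    {"x": -10,"y": -36,"z": 0,"ax": 0,"ay": 0,"az": 0,"gripper": 0},
    {"x": -10,"y": -36,"z": 0,"ax": 0,"ay": 0,"az": 0,"gripper": 0}
  ]
}}

```text
clock: 1.4
position: [0.4161, 0.1977, 0.2421]
ee_rot: [0.0, 1.0, 0.0, -0.0]
ft_force: [1.6, -0.4, 0.7]
grip_width: 0.996
grasp_force: 0.0
```

{"method": "apply_moves", "body": {
  "rows": [
    {"x": -4,"y": -38,"z": 0,"ax": 0,"ay": 0,"az": 0,"gripper": 0},
    {"x": -4,"y": -38,"z": 0,"ax": 0,"ay": 0,"az": 0,"gripper": 0},
    {"x": -4,"y": -38,"z": 0,"ax": 0,"ay": 0,"az": 0,"gripper": 0},
    {"x": -4,"y": -38,"z": 0,"ax": 0,"ay": 0,"az": 0,"gripper": 0},
    {"x": -4,"y": -38,"z": 0,"ax": 0,"ay": 0,"az": 0,"gripper": 0}
  ]
}}

```text
clock: 1.82
position: [0.4355, 0.0078, 0.2423]
ee_rot: [0.0, 1.0, 0.0, 0.0]
ft_force: [1.4, 1.1, 0.2]
grip_width: 1.005
grasp_force: 0.0
```

{"method": "apply_moves", "body": {
  "rows": [
    {"x": -4,"y": -38,"z": 0,"ax": 0,"ay": 0,"az": 0,"gripper": 0},
    {"x": -4,"y": -38,"z": 0,"ax": 0,"ay": 0,"az": 0,"gripper": 0},
    {"x": -4,"y": -38,"z": 0,"ax": 0,"ay": 0,"az": 0,"gripper": 0},
    {"x": -4,"y": -38,"z": 0,"ax": 0,"ay": 0,"az": 0,"gripper": 0},
    {"x": -4,"y": -38,"z": 0,"ax": 0,"ay": 0,"az": 0,"gripper": 0}
  ]
}}

```text
clock: 2.23
position: [0.4555, -0.1822, 0.2425]
ee_rot: [0.0, 1.0, 0.0, 0.0]
ft_force: [1.2, 1.0, -0.5]
grip_width: 0.996
grasp_force: 0.0
```

{"method": "apply_moves", "body": {
  "rows": [
    {"x": -6,"y": -36,"z": 15,"ax": 0,"ay": 0,"az": 0,"gripper": 0},
    {"x": -6,"y": -35,"z": 15,"ax": 0,"ay": 0,"az": 0,"gripper": 0},
    {"x": 0,"y": 0,"z": 30,"ax": 0,"ay": 0,"az": 0,"gripper": 0},
    {"x": 0,"y": 0,"z": 30,"ax": 0,"ay": 0,"az": 0,"gripper": 0},
    {"x": 0,"y": 0,"z": 0,"ax": 0,"ay": 0,"az": 0,"gripper": 0}
  ]
}}

```text
clock: 2.65
position: [0.4649, -0.2505, 0.1473]
ee_rot: [0.001, 1.0, 0.001, -0.004]
ft_force: [-0.6, 0.2, -0.3]
grip_width: 1.0
grasp_force: 0.0
```

Run:
```python
from h import *
c=cam('wrist');save('w1.png',c['color']);print(get_obs()['position'],-c['R'].T@c['t'])
b=blobs(c['color'],(5,150,100),(16,255,255),200)
print([(cv2.fitEllipse(x),cv2.boundingRect(x)) for x in b[:3]])
```

```text
[ 0.46607071 -0.25072155  0.1501792 ] [ 0.3843917  -0.24982687  0.27988669]
[(((312.4516906738281, 261.5750732421875), (103.17290496826172, 109.70055389404297), 91.18794250488281), (257, 210, 112, 104))]
```

View pics/w1.png

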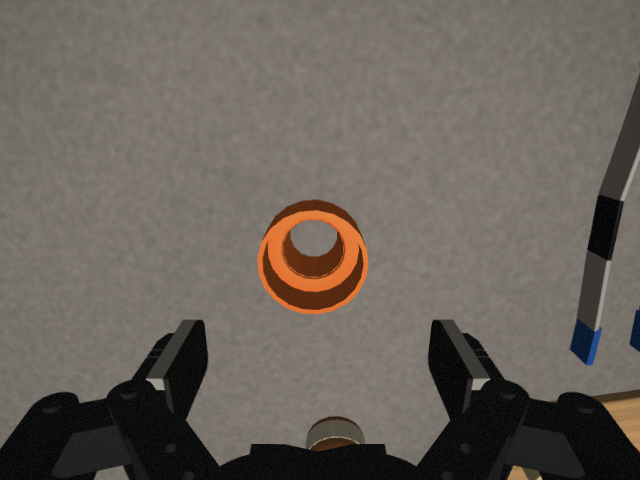

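Run:
```python
from h import *
import pickle
c=cam('wrist');t=pickle.load(open('top0.pkl','rb'));s=pickle.load(open('scene0.pkl','rb'))
print(onz(c,313,261.5,.062),tri([ray(c,313,261.5),ray(t,471.1,290.6),ray(s,229.6,145.)]),get_obs()['position'], proj(c,[.468,-.254,.062]))
```

```text
[ 0.46988521 -0.25252517  0.062     ] (array([ 0.46891251, -0.25282669,  0.0634762 ]), [np.float64(0.0004959338268917639), np.float64(0.0017858967166212527), np.float64(0.0015953748080740696)]) [ 0.46735747 -0.25114639  0.152282  ] [310.51822902 258.5533156 ]
```

{"method": "apply_moves", "body": {
  "rows": [
    {"x": -1,"y": -2,"z": 30,"ax": 0,"ay": 0,"az": 0,"gripper": 0},
    {"x": 0,"y": 0,"z": 30,"ax": 0,"ay": 0,"az": 0,"gripper": 0},
    {"x": 0,"y": 0,"z": 30,"ax": 0,"ay": 0,"az": 0,"gripper": 0},
    {"x": 0,"y": 0,"z": 15,"ax": 0,"ay": 0,"az": 0,"gripper": 0},
    {"x": 0,"y": 0,"z": 2,"ax": 0,"ay": 0,"az": 0,"gripper": 0}
  ]
}}

```text
clock: 3.17
position: [0.4688, -0.2523, 0.0446]
ee_rot: [-0.001, 1.0, 0.0, -0.001]
ft_force: [0.4, -0.1, 0.4]
grip_width: 1.002
grasp_force: 0.0
```

{"method": "apply_moves", "body": {
  "newtons": 30,
  "rows": [
    {"x": 0,"y": 0,"z": 0,"ax": 0,"ay": 0,"az": 0,"gripper": 0},
    {"x": 0,"y": 0,"z": 0,"ax": 0,"ay": 0,"az": 0,"gripper": 0.1},
    {"x": 0,"y": 0,"z": 0,"ax": 0,"ay": 0,"az": 0,"gripper": 0.2},
    {"x": 0,"y": 0,"z": 0,"ax": 0,"ay": 0,"az": 0,"gripper": 0.35},
    {"x": 0,"y": 0,"z": 0,"ax": 0,"ay": 0,"az": 0,"gripper": 0.35}
  ]
}}

```text
clock: 3.58
position: [0.4704, -0.2536, 0.0475]
ee_rot: [-0.0, 1.0, -0.0, 0.002]
ft_force: [-1.0, 1.5, 10.5]
grip_width: 0.763
grasp_force: 30.8
```

{"method": "apply_moves", "body": {
  "rows": [
    {"x": 0,"y": 0,"z": 0,"ax": 0,"ay": 0,"az": 0,"gripper": 0.35},
    {"x": 0,"y": 0,"z": 0,"ax": 0,"ay": 0,"az": 0,"gripper": 0.35},
    {"x": 0,"y": 0,"z": 0,"ax": 0,"ay": 0,"az": 0,"gripper": 0.35},
    {"x": 0,"y": 0,"z": 0,"ax": 0,"ay": 0,"az": 0,"gripper": 0.35},
    {"x": 0,"y": 0,"z": 0,"ax": 0,"ay": 0,"az": 0,"gripper": 0.35}
  ]
}}

```text
clock: 4.0
position: [0.4703, -0.2536, 0.0475]
ee_rot: [-0.0, 1.0, -0.0, 0.002]
ft_force: [-1.7, 1.9, 10.6]
grip_width: 0.762
grasp_force: 30.8
```

{"method": "apply_moves", "body": {
  "rows": [
    {"x": 0,"y": 0,"z": -20,"ax": 0,"ay": 0,"az": 0,"gripper": 0.35},
    {"x": 0,"y": 0,"z": -40,"ax": 0,"ay": 0,"az": 0,"gripper": 0.35},
    {"x": 0,"y": 0,"z": -40,"ax": 0,"ay": 0,"az": 0,"gripper": 0.35},
    {"x": 0,"y": 0,"z": -40,"ax": 0,"ay": 0,"az": 0,"gripper": 0.35},
    {"x": 0,"y": 0,"z": -20,"ax": 0,"ay": 0,"az": 0,"gripper": 0.35}
  ]
}}

```text
clock: 4.42
position: [0.47, -0.2547, 0.2109]
ee_rot: [0.001, 1.0, -0.001, 0.003]
ft_force: [0.5, -0.4, -0.6]
grip_width: 0.763
grasp_force: 34.5
```

{"method": "apply_moves", "body": {
  "rows": [
    {"x": -4,"y": 36,"z": 0,"ax": 0,"ay": 0,"az": 0,"gripper": 0.35},
    {"x": -4,"y": 36,"z": 0,"ax": 0,"ay": 0,"az": 0,"gripper": 0.35},
    {"x": -4,"y": 36,"z": 0,"ax": 0,"ay": 0,"az": 0,"gripper": 0.35},
    {"x": -4,"y": 36,"z": 0,"ax": 0,"ay": 0,"az": 0,"gripper": 0.35},
    {"x": -4,"y": 36,"z": 0,"ax": 0,"ay": 0,"az": 0,"gripper": 0.35}
  ]
}}

```text
clock: 4.83
position: [0.489, -0.0718, 0.2067]
ee_rot: [0.0, 1.0, 0.001, 0.001]
ft_force: [0.9, -0.3, -0.9]
grip_width: 0.763
grasp_force: 34.5
```

{"method": "apply_moves", "body": {
  "rows": [
    {"x": -4,"y": 36,"z": 0,"ax": 0,"ay": 0,"az": 0,"gripper": 0.35},
    {"x": -4,"y": 36,"z": 0,"ax": 0,"ay": 0,"az": 0,"gripper": 0.35},
    {"x": -4,"y": 36,"z": 0,"ax": 0,"ay": 0,"az": 0,"gripper": 0.35},
    {"x": -4,"y": 36,"z": 0,"ax": 0,"ay": 0,"az": 0,"gripper": 0.35},
    {"x": -4,"y": 36,"z": 0,"ax": 0,"ay": 0,"az": 0,"gripper": 0.35}
  ]
}}

```text
clock: 5.25
position: [0.5091, 0.1084, 0.2067]
ee_rot: [0.0, 1.0, 0.001, 0.001]
ft_force: [1.0, -0.6, -0.8]
grip_width: 0.766
grasp_force: 34.5
```

{"method": "apply_moves", "body": {
  "rows": [
    {"x": 0,"y": 36,"z": 0,"ax": 0,"ay": 0,"az": 0,"gripper": 0.35},
    {"x": 0,"y": 36,"z": 0,"ax": 0,"ay": 0,"az": 0,"gripper": 0.35},
    {"x": 0,"y": 0,"z": 0,"ax": 0,"ay": 0,"az": 0,"gripper": 0.35},
    {"x": 0,"y": 0,"z": 0,"ax": 0,"ay": 0,"az": 0,"gripper": 0.35},
    {"x": 0,"y": 0,"z": 0,"ax": 0,"ay": 0,"az": 0,"gripper": 0.35}
  ]
}}

```text
clock: 5.67
position: [0.5092, 0.1779, 0.206]
ee_rot: [0.0, 1.0, 0.0, 0.0]
ft_force: [-0.0, -0.4, -0.6]
grip_width: 0.762
grasp_force: 34.5
```

Run:
```python
from h import *
import pickle
c=cam('wrist');pickle.dump(c,open('w2.pkl','wb'));save('w2.png',c['color']);o=get_obs();print(o['position'],o['ft_force'],proj(c,[.5096,.2825,.105]))
```

```text
[0.50930027 0.17728996 0.20601285] [ 0.36961315 -0.17416138 -0.55916744] [480.98246452 247.95350176]
```

View pics/w2.png

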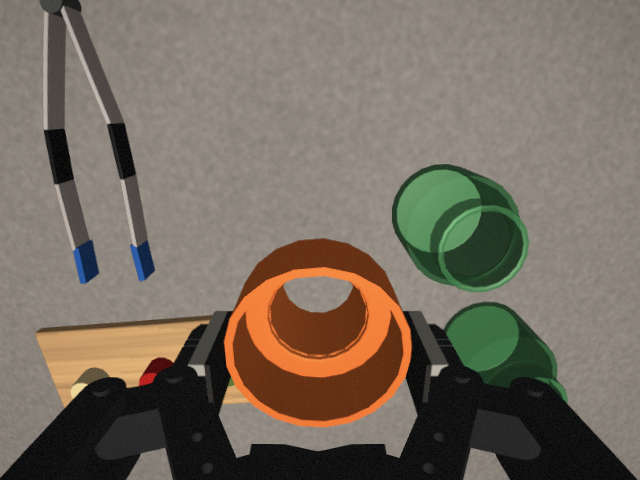

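Run:
```python
from h import *
import pickle
c=pickle.load(open('w2.pkl','rb'));t=pickle.load(open('top0.pkl','rb'));s=pickle.load(open('scene0.pkl','rb'))
print(onz(c,483,248.5,.105),tri([ray(c,483,248.5),ray(t,174.7,274.2),ray(s,497.8,276.2)]))
print('funnel',onz(c,318.5,347,.2205),get_obs()['position'])
def ell(im,roi,lo,hi):
    x,y,w,h=roi;b=blobs(im[y:y+h,x:x+w],lo,hi,30);return [(cv2.boundingRect(k),cv2.contourArea(k)) for k in b[:3]]
# bright rim ring
g=c['color'][190:300,380:540]; print(g[58,::4].tolist())
```

```text
[0.50996964 0.28386607 0.105     ] (array([0.51012649, 0.28278541, 0.10373165]), [np.float64(0.0015084512214587195), np.float64(0.0023734589235530736), np.float64(0.0009576186074880323)])
funnel [0.50531842 0.17905715 0.2205    ] [0.50930027 0.17728996 0.20601285]
[[148, 140, 131], [152, 144, 135], [151, 143, 134], [146, 137, 129], [144, 134, 126], [152, 144, 134], [125, 122, 111], [46, 80, 51], [31, 61, 37], [45, 81, 50], [87, 144, 94], [89, 144, 93], [88, 144, 95], [44, 76, 48], [44, 77, 47], [107, 164, 110], [91, 146, 97], [98, 151, 100], [107, 160, 111], [41, 63, 42], [38, 61, 41], [39, 60, 42], [36, 58, 40], [37, 58, 39], [42, 59, 41], [36, 58, 37], [35, 55, 37], [34, 56, 39], [35, 55, 36], [39, 56, 39], [29, 51, 33], [36, 55, 38], [28, 54, 33], [36, 64, 41], [34, 54, 37], [37, 58, 42], [97, 149, 100], [122, 132, 113], [145, 136, 128], [142, 135, 126]]
```

```bash
cat >> h.py <<'E'
def circ(c,uv,r,z):
    """centre of a level circle of radius r at height z whose outline's bounding-box centre is uv"""
    p=onz(c,*uv,z); a=np.linspace(0,2*np.pi,181)
    for _ in range(8):
        q=np.array([proj(c,p+[r*np.cos(k),r*np.sin(k),0]) for k in a]); m=(q.max(0)+q.min(0))/2
        p=p+onz(c,*uv,z)-onz(c,*m,z)
    return p,np.ptp(q,axis=0)
E
python3 - <<'E'
from h import *
import pickle
c=pickle.load(open('w2.pkl','rb'));t=pickle.load(open('top0.pkl','rb'));s=pickle.load(open('scene0.pkl','rb'))
for z in(.102,.105):print('jar w',circ(c,(483,248.5),.03,z),'top',circ(t,(174.7,274.2),.03,z),'scene',circ(s,(497.8,276.2),.03,z))
for z in(.2175,.2205,.2235):print('funnel',circ(c,(318.5,347),.033,z))
E
```

```text
jar w (array([0.51216693, 0.28557229, 0.102     ]), array([91.43510276, 87.71238456])) top (array([0.50989673, 0.28078478, 0.102     ]), array([34.02402338, 33.92828871])) scene (array([0.50878121, 0.28369682, 0.102     ]), array([39.43078847, 35.50565881]))
jar w (array([0.51111925, 0.28422223, 0.105     ]), array([92.60781954, 88.83653154])) top (array([0.50976727, 0.28003722, 0.105     ]), array([34.1277328 , 34.03170632])) scene (array([0.51067268, 0.28325399, 0.105     ]), array([39.61903598, 35.67511525]))
funnel (array([0.51018848, 0.17907275, 0.2175    ]), array([183.83182014, 156.41009485]))
funnel (array([0.50827271, 0.179064  , 0.2205    ]), array([188.4474856 , 160.31827502]))
funnel (array([0.50636066, 0.17905466, 0.2235    ]), array([193.30141884, 164.4243393 ]))
```

{"method": "apply_moves", "body": {
  "rows": [
    {"x": -2,"y": 35,"z": 0,"ax": 0,"ay": 0,"az": 0,"gripper": 0.35},
    {"x": 0,"y": 35,"z": 0,"ax": 0,"ay": 0,"az": 0,"gripper": 0.35},
    {"x": 0,"y": 25,"z": 0,"ax": 0,"ay": 0,"az": 0,"gripper": 0.35},
    {"x": 0,"y": 10,"z": 0,"ax": 0,"ay": 0,"az": 0,"gripper": 0.35},
    {"x": 0,"y": 0,"z": 20,"ax": 0,"ay": 0,"az": 0,"gripper": 0.35}
  ]
}}

```text
clock: 6.13
position: [0.5125, 0.2863, 0.1886]
ee_rot: [-0.001, 1.0, 0.002, 0.002]
ft_force: [0.2, -0.2, 0.3]
grip_width: 0.767
grasp_force: 34.5
```

{"method": "apply_moves", "body": {
  "rows": [
    {"x": 0,"y": 0,"z": 15,"ax": 0,"ay": 0,"az": 0,"gripper": 0.35},
    {"x": 0,"y": 0,"z": 10,"ax": 0,"ay": 0,"az": 0,"gripper": 0.35},
    {"x": 0,"y": 0,"z": 0,"ax": 0,"ay": 0,"az": 0,"gripper": 0.35},
    {"x": 0,"y": 0,"z": 0,"ax": 0,"ay": 0,"az": 0,"gripper": 0.35},
    {"x": 0,"y": 0,"z": 0,"ax": 0,"ay": 0,"az": 0,"gripper": 0.35}
  ]
}}

```text
clock: 6.55
position: [0.5116, 0.2832, 0.1614]
ee_rot: [0.001, 1.0, 0.0, 0.001]
ft_force: [-0.3, 0.3, -1.1]
grip_width: 0.761
grasp_force: 34.5
```

Run:
```python
from h import *
c=cam('wrist');t=cam('top');s=cam('scene');o=get_obs();print(o['position'],o['ft_force'])
k=lambda c,u,v,f:cv2.resize(c['color'][v-300//f//2:v+300//f//2,u-400//f//2:u+400//f//2],(400,300),interpolation=cv2.INTER_CUBIC)
im=np.vstack([np.hstack([k(t,176,272,4),k(s,500,265,4)]),np.hstack([k(c,318,300,1),k(c,318,260,2)])])
save('m3.png',im)
```

```text
[0.51145589 0.28364703 0.16129277] [ 0.36526898  0.06868462 -1.43939785]
```

View pics/m3.png

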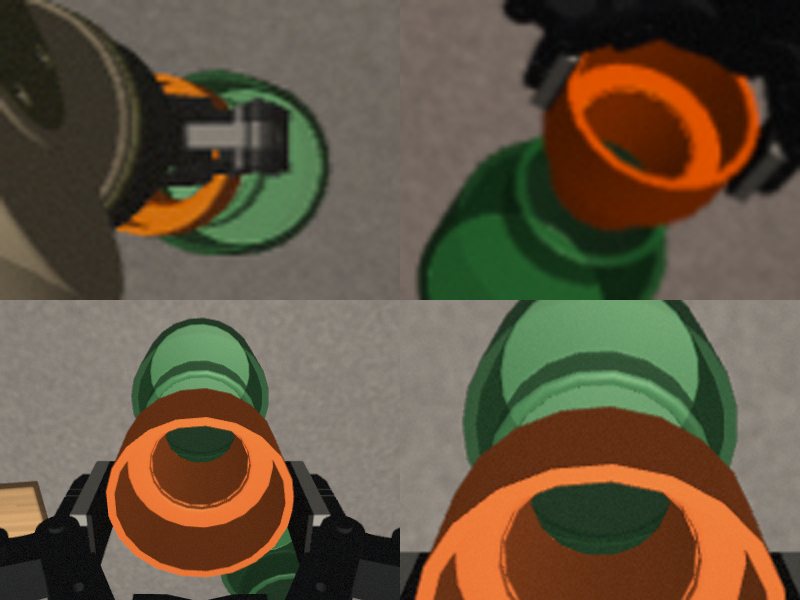

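The picture shows the funnel held level above the jar mouth. In the wrist view the jar and funnel are centred on one another (columns about 200 each), so I lower it.

{"method": "apply_moves", "body": {
  "rows": [
    {"x": 0,"y": 0,"z": 8,"ax": 0,"ay": 0,"az": 0,"gripper": 0.35},
    {"x": 0,"y": 0,"z": 6,"ax": 0,"ay": 0,"az": 0,"gripper": 0.35},
    {"x": 0,"y": 0,"z": 4,"ax": 0,"ay": 0,"az": 0,"gripper": 0.35},
    {"x": 0,"y": 0,"z": 0,"ax": 0,"ay": 0,"az": 0,"gripper": 0.35},
    {"x": 0,"y": 0,"z": 0,"ax": 0,"ay": 0,"az": 0,"gripper": 0.35}
  ]
}}

```text
clock: 7.12
position: [0.5107, 0.2835, 0.1418]
ee_rot: [0.0, 1.0, -0.0, -0.0]
ft_force: [-0.0, 0.3, -0.5]
grip_width: 0.764
grasp_force: 34.5
```

{"method": "apply_moves", "body": {
  "rows": [
    {"x": 0,"y": 0,"z": 4,"ax": 0,"ay": 0,"az": 0,"gripper": 0.35},
    {"x": 0,"y": 0,"z": 4,"ax": 0,"ay": 0,"az": 0,"gripper": 0.35},
    {"x": 0,"y": 0,"z": 4,"ax": 0,"ay": 0,"az": 0,"gripper": 0.35},
    {"x": 0,"y": 0,"z": 4,"ax": 0,"ay": 0,"az": 0,"gripper": 0.35},
    {"x": 0,"y": 0,"z": 0,"ax": 0,"ay": 0,"az": 0,"gripper": 0.35}
  ]
}}

```text
clock: 7.53
position: [0.5105, 0.2834, 0.1252]
ee_rot: [0.0, 1.0, -0.0, -0.001]
ft_force: [-0.3, -0.1, -1.0]
grip_width: 0.763
grasp_force: 34.5
```

{"method": "apply_moves", "body": {
  "rows": [
    {"x": 0,"y": 0,"z": 2,"ax": 0,"ay": 0,"az": 0,"gripper": 0.35},
    {"x": 0,"y": 0,"z": 2,"ax": 0,"ay": 0,"az": 0,"gripper": 0.35},
    {"x": 0,"y": 0,"z": 1,"ax": 0,"ay": 0,"az": 0,"gripper": 0.35},
    {"x": 0,"y": 0,"z": 1,"ax": 0,"ay": 0,"az": 0,"gripper": 0.35},
    {"x": 0,"y": 0,"z": 0,"ax": 0,"ay": 0,"az": 0,"gripper": 0.35}
  ]
}}

```text
clock: 7.95
position: [0.5111, 0.2837, 0.1207]
ee_rot: [0.0, 1.0, 0.0, 0.0]
ft_force: [-1.6, -1.3, 2.8]
grip_width: 0.768
grasp_force: 34.8
```

{"method": "apply_moves", "body": {
  "rows": [
    {"x": 0,"y": 0,"z": 1,"ax": 0,"ay": 0,"az": 0,"gripper": 0.35},
    {"x": 0,"y": 0,"z": 0,"ax": 0,"ay": 0,"az": 0,"gripper": 0.35},
    {"x": 0,"y": 0,"z": 0,"ax": 0,"ay": 0,"az": 0,"gripper": 0.15},
    {"x": 0,"y": 0,"z": 0,"ax": 0,"ay": 0,"az": 0,"gripper": 0},
    {"x": 0,"y": 0,"z": 0,"ax": 0,"ay": 0,"az": 0,"gripper": 0}
  ]
}}

```text
clock: 8.37
position: [0.511, 0.2837, 0.1192]
ee_rot: [0.0, 1.0, 0.0, 0.0]
ft_force: [0.1, 1.0, 0.1]
grip_width: 1.001
grasp_force: 0.0
```

{"method": "apply_moves", "body": {
  "rows": [
    {"x": 0,"y": 0,"z": 0,"ax": 0,"ay": 0,"az": 0,"gripper": 0},
    {"x": 0,"y": 0,"z": 0,"ax": 0,"ay": 0,"az": 0,"gripper": 0},
    {"x": 0,"y": 0,"z": 0,"ax": 0,"ay": 0,"az": 0,"gripper": 0},
    {"x": 0,"y": 0,"z": -10,"ax": 0,"ay": 0,"az": 0,"gripper": 0},
    {"x": 0,"y": 0,"z": -30,"ax": 0,"ay": 0,"az": 0,"gripper": 0}
  ]
}}

```text
clock: 8.78
position: [0.5089, 0.2826, 0.1565]
ee_rot: [-0.0, 1.0, -0.002, -0.003]
ft_force: [-0.9, -0.3, -0.1]
grip_width: 1.002
grasp_force: 0.0
```

{"method": "apply_moves", "body": {
  "rows": [
    {"x": 0,"y": 0,"z": -40,"ax": 0,"ay": 0,"az": 0,"gripper": 0},
    {"x": 0,"y": 0,"z": -30,"ax": 0,"ay": 0,"az": 0,"gripper": 0},
    {"x": 8,"y": -36,"z": 0,"ax": 0,"ay": 0,"az": 0,"gripper": 0},
    {"x": 8,"y": -36,"z": 0,"ax": 0,"ay": 0,"az": 0,"gripper": 0},
    {"x": 8,"y": -36,"z": 0,"ax": 0,"ay": 0,"az": 0,"gripper": 0}
  ]
}}

```text
clock: 9.2
position: [0.4868, 0.1746, 0.2304]
ee_rot: [-0.0, 1.0, 0.0, 0.001]
ft_force: [0.2, -0.8, -0.3]
grip_width: 0.999
grasp_force: 0.0
```

{"method": "apply_moves", "body": {
  "rows": [
    {"x": 8,"y": -36,"z": 0,"ax": 0,"ay": 0,"az": 0,"gripper": 0},
    {"x": 8,"y": -36,"z": 0,"ax": 0,"ay": 0,"az": 0,"gripper": 0},
    {"x": 8,"y": -36,"z": 0,"ax": 0,"ay": 0,"az": 0,"gripper": 0},
    {"x": 0,"y": -36,"z": 0,"ax": 0,"ay": 0,"az": 0,"gripper": 0},
    {"x": 0,"y": -36,"z": 0,"ax": 0,"ay": 0,"az": 0,"gripper": 0}
  ]
}}

```text
clock: 9.62
position: [0.4624, -0.006, 0.2302]
ee_rot: [0.0, 1.0, 0.001, 0.001]
ft_force: [1.0, -0.4, 0.2]
grip_width: 1.001
grasp_force: 0.0
```

{"method": "apply_moves", "body": {
  "rows": [
    {"x": 0,"y": 0,"z": 20,"ax": 0,"ay": 0,"az": 0,"gripper": 0},
    {"x": 0,"y": 0,"z": 20,"ax": 0,"ay": 0,"az": 0,"gripper": 0},
    {"x": 0,"y": 0,"z": 0,"ax": 0,"ay": 0,"az": 0,"gripper": 0},
    {"x": 0,"y": 0,"z": 0,"ax": 0,"ay": 0,"az": 0,"gripper": 0},
    {"x": 0,"y": 0,"z": 0,"ax": 0,"ay": 0,"az": 0,"gripper": 0}
  ]
}}

```text
clock: 10.03
position: [0.4634, -0.004, 0.1905]
ee_rot: [-0.0, 1.0, 0.0, 0.0]
ft_force: [1.5, 0.8, 0.1]
grip_width: 0.999
grasp_force: 0.0
```

Run:
```python
from h import *
import pickle
c=cam('wrist');t=cam('top');s=cam('scene');o=get_obs();print(o['position'],o['ft_force'])
pickle.dump((c,t,s),open('w4.pkl','wb'))
k=lambda c,u,v,f:cv2.resize(c['color'][v-300//f//2:v+300//f//2,u-400//f//2:u+400//f//2],(400,300),interpolation=cv2.INTER_CUBIC)
im=np.vstack([np.hstack([k(t,176,272,4),k(s,500,265,4)]),np.hstack([cv2.resize(c['color'],(400,300)),k(s,315,260,2)])])
save('m4.png',im)
```

```text
[ 0.46351054 -0.00395455  0.19036676] [ 0.36425241 -0.07215146  0.17146057]
```

View pics/m4.png

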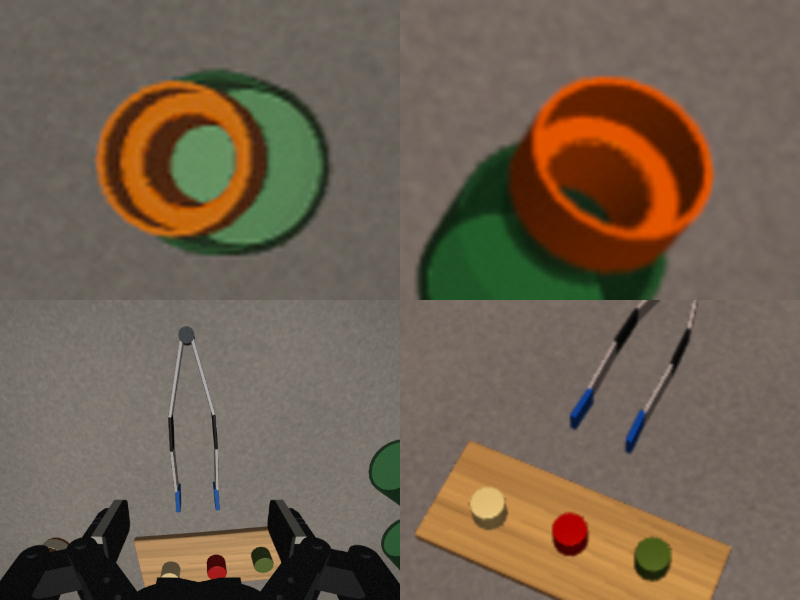

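Run:
```python
from h import *
import pickle
c,t,s=pickle.load(open('w4.pkl','rb'))
for n,k,uv in(('top',t,(169.3,274.7)),('scene',s,(505.1,267.3))): print(n,circ(k,uv,.033,.135))
print(tri([ray(t,169.3,274.7),ray(s,505.1,267.3)]))
im=c['color']
for n,lo,hi in(('blue',(105,120,60),(130,255,255)),('black',(0,0,0),(180,120,50))):
  for b in blobs(im[:320],lo,hi,60)[:8]:
    r=cv2.minAreaRect(b);print(n,np.round(r[0],1),np.round(r[1],1),cv2.boundingRect(b),onz(c,*r[0],.018).round(4))
p=blobs(im[30:90,270:330],(0,0,0),(180,255,75),60)
for b in p[:2]: q=np.array(cv2.minAreaRect(b)[0])+[270,30];print('pivot',q,onz(c,*q,.024).round(4))
print('obs tips z', get_obs()['position'])
```

```text
top (array([0.50784592, 0.28175867, 0.135     ]), array([38.73646742, 38.62367189]))
scene (array([0.51019746, 0.2836549 , 0.135     ]), array([45.25685866, 40.30277341]))
(array([0.50784257, 0.28392618, 0.12994771]), [np.float64(0.0008214135601682228), np.float64(0.0008214135601682374)])
blue [345.5 310.5] [17.  7.] (342, 302, 8, 18) [0.5464 0.0212 0.018 ]
blue [284.4 312.1] [14.3  8.1] (280, 305, 10, 15) [ 0.548  -0.0319  0.018 ]
black [614.5 271.5] [95. 49.] (590, 224, 50, 96) [0.5108 0.2573 0.018 ]
black [274.  214.5] [53.2  7.4] (270, 188, 9, 54) [ 0.4606 -0.0378  0.018 ]
black [343.2 210.9] [54.3  5.6] (339, 184, 10, 55) [0.4576 0.0173 0.018 ]
pivot [299.13365936  65.33663177] [ 0.3508 -0.0161  0.024 ]
obs tips z [ 0.46351054 -0.00395455  0.19036676]
```

The top-left and top-right crops show the funnel seated and upright on the jar. Its rim is at about (0.509,0.283) and z about 0.132. The wrist view shows the tongs open below the gripper, with the panels at (274,214) and (343,211) in the full picture. Next I go down on the grip panels.

{"method": "apply_moves", "body": {
  "rows": [
    {"x": 5,"y": -7,"z": 20,"ax": 0,"ay": 0,"az": 0,"gripper": 0},
    {"x": 0,"y": 0,"z": 35,"ax": 0,"ay": 0,"az": -3.2,"gripper": 0},
    {"x": 0,"y": 0,"z": 35,"ax": 0,"ay": 0,"az": 0,"gripper": 0},
    {"x": 0,"y": 0,"z": 30,"ax": 0,"ay": 0,"az": 0,"gripper": 0},
    {"x": 0,"y": 0,"z": 0,"ax": 0,"ay": 0,"az": 0,"gripper": 0}
  ]
}}

```text
clock: 10.6
position: [0.4549, -0.0114, 0.0653]
ee_rot: [-0.028, 1.0, -0.001, -0.003]
ft_force: [-1.7, -0.4, 0.7]
grip_width: 0.998
grasp_force: 0.0
```

Run:
```python
from h import *
c=cam('wrist');save('w5.png',c['color']);o=get_obs();print(o['position'],o['ft_force'],tcp_to_tips)
im=c['color']
for n,lo,hi in(('blue',(105,120,60),(130,255,255)),('black',(0,0,0),(180,120,50))):
  for b in blobs(im[:450],lo,hi,60)[:8]:
    r=cv2.minAreaRect(b);print(n,np.round(r[0],1),np.round(r[1],1),cv2.boundingRect(b),onz(c,*r[0],.018).round(4))
```

```text
[ 0.45639309 -0.01155559  0.06804095] [-0.5000456   0.46874833  0.38299116] 0.011
blue [364.  432.5] [21. 10.] (359, 422, 11, 22) [0.5482 0.0218 0.018 ]
blue [272. 432.] [22. 12.] (266, 421, 13, 23) [ 0.551  -0.0319  0.018 ]
black [103.5 384.5] [129. 207.] (0, 320, 208, 130) [ 0.5247 -0.1282  0.018 ]
black [531.5 384.5] [129. 207.] (428, 320, 208, 130) [0.5107 0.1137 0.018 ]
black [263.  286.5] [93. 12.] (257, 240, 13, 94) [ 0.4579 -0.0378  0.018 ]
black [372.  286.5] [12. 93.] (366, 240, 13, 94) [0.4548 0.0165 0.018 ]
black [279.  446.5] [56.  5.] (251, 444, 57, 6) [ 0.5619 -0.0276  0.018 ]
black [356.5 446.5] [55.  5.] (329, 444, 56, 6) [0.5593 0.0184 0.018 ]
black [317.   62.5] [ 9. 22.] (306, 58, 23, 10) [ 0.3533 -0.0167  0.018 ]
```

View pics/w5.png

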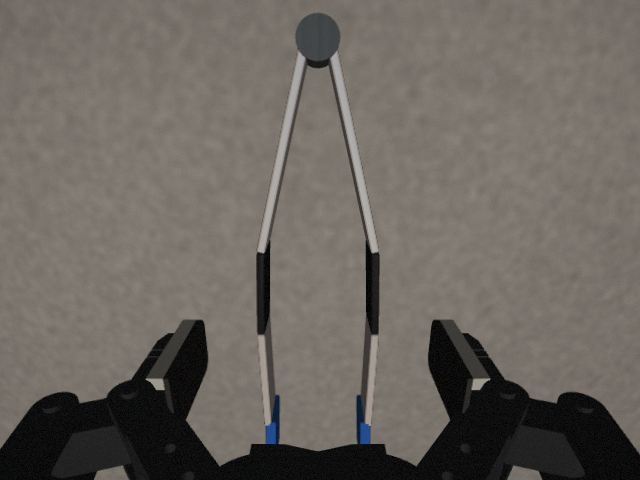

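{"method": "apply_moves", "body": {
  "newtons": 20,
  "rows": [
    {"x": 0,"y": 0,"z": 30,"ax": 0,"ay": 0,"az": 0,"gripper": 0},
    {"x": 0,"y": 0,"z": 20,"ax": 0,"ay": 0,"az": 0,"gripper": 0},
    {"x": 0,"y": 0,"z": 8,"ax": 0,"ay": 0,"az": 0,"gripper": 0},
    {"x": 0,"y": 0,"z": 1,"ax": 0,"ay": 0,"az": 0,"gripper": 0},
    {"x": 0,"y": 0,"z": 0,"ax": 0,"ay": 0,"az": 0,"gripper": 0}
  ]
}}

```text
clock: 11.07
position: [0.4589, -0.0112, 0.0118]
ee_rot: [-0.028, 1.0, 0.0, 0.001]
ft_force: [-0.2, 0.0, 0.2]
grip_width: 1.0
grasp_force: 0.0
```

{"method": "apply_moves", "body": {
  "rows": [
    {"x": 0,"y": 0,"z": 0,"ax": 0,"ay": 0,"az": 0,"gripper": 0.1},
    {"x": 0,"y": 0,"z": 0,"ax": 0,"ay": 0,"az": 0,"gripper": 0.2},
    {"x": 0,"y": 0,"z": 0,"ax": 0,"ay": 0,"az": 0,"gripper": 0.27},
    {"x": 0,"y": 0,"z": 0,"ax": 0,"ay": 0,"az": 0,"gripper": 0.3},
    {"x": 0,"y": 0,"z": 0,"ax": 0,"ay": 0,"az": 0,"gripper": 0.3}
  ]
}}

```text
clock: 11.48
position: [0.4586, -0.0111, 0.0113]
ee_rot: [-0.028, 1.0, 0.0, 0.001]
ft_force: [-1.8, -0.3, 9.8]
grip_width: 0.704
grasp_force: 8.5
```

{"method": "apply_moves", "body": {
  "rows": [
    {"x": 0,"y": 0,"z": 0,"ax": 0,"ay": 0,"az": 0,"gripper": 0.32},
    {"x": 0,"y": 0,"z": 0,"ax": 0,"ay": 0,"az": 0,"gripper": 0.34},
    {"x": 0,"y": 0,"z": 0,"ax": 0,"ay": 0,"az": 0,"gripper": 0.35},
    {"x": 0,"y": 0,"z": 0,"ax": 0,"ay": 0,"az": 0,"gripper": 0.35},
    {"x": 0,"y": 0,"z": 0,"ax": 0,"ay": 0,"az": 0,"gripper": 0.35}
  ]
}}

```text
clock: 11.9
position: [0.4592, -0.0113, 0.0117]
ee_rot: [-0.028, 1.0, 0.0, 0.001]
ft_force: [-3.0, -0.9, 15.9]
grip_width: 0.654
grasp_force: 11.2
```

{"method": "apply_moves", "body": {
  "rows": [
    {"x": 0,"y": 0,"z": -3,"ax": 0,"ay": 0,"az": 0,"gripper": 0.36},
    {"x": 0,"y": 0,"z": -5,"ax": 0,"ay": 0,"az": 0,"gripper": 0.36},
    {"x": 0,"y": 0,"z": -10,"ax": 0,"ay": 0,"az": 0,"gripper": 0.36},
    {"x": 0,"y": 0,"z": -10,"ax": 0,"ay": 0,"az": 0,"gripper": 0.36},
    {"x": 0,"y": 0,"z": 0,"ax": 0,"ay": 0,"az": 0,"gripper": 0.36}
  ]
}}

```text
clock: 12.32
position: [0.459, -0.0112, 0.0404]
ee_rot: [-0.028, 1.0, 0.0, 0.001]
ft_force: [1.2, -0.6, -1.6]
grip_width: 0.644
grasp_force: 6.1
```

{"method": "apply_moves", "body": {
  "rows": [
    {"x": 0,"y": 0,"z": -15,"ax": 0,"ay": 0,"az": 0,"gripper": 0.36},
    {"x": 0,"y": 0,"z": -15,"ax": 0,"ay": 0,"az": 0,"gripper": 0.36},
    {"x": 0,"y": 0,"z": -10,"ax": 0,"ay": 0,"az": 0,"gripper": 0.36},
    {"x": 0,"y": 0,"z": 0,"ax": 0,"ay": 0,"az": 0,"gripper": 0.36},
    {"x": 0,"y": 0,"z": 0,"ax": 0,"ay": 0,"az": 0,"gripper": 0.36}
  ]
}}

```text
clock: 12.73
position: [0.4581, -0.011, 0.0785]
ee_rot: [-0.028, 1.0, 0.0, 0.001]
ft_force: [-0.0, 0.5, -1.6]
grip_width: 0.642
grasp_force: 6.1
```

Run:
```python
from h import *
import pickle
c=cam('wrist');s=cam('scene');t=cam('top');o=get_obs();print(o['position'],o['ft_force'],o['grip_width'])
pickle.dump((c,t,s),open('w6.pkl','wb'))
k=lambda c,u,v,f:cv2.resize(c['color'][v-300//f//2:v+300//f//2,u-400//f//2:u+400//f//2],(400,300),interpolation=cv2.INTER_CUBIC)
im=np.vstack([np.hstack([k(t,335,270,2),k(s,315,240,2)]),np.hstack([cv2.resize(c['color'],(400,300)),k(s,315,220,4)])])
save('m6.png',im)
```

```text
[ 0.4573381  -0.01129269  0.07753797] [ 0.35364588 -0.33439198 -1.78095327] 0.6405990499674872
```

View pics/m6.png

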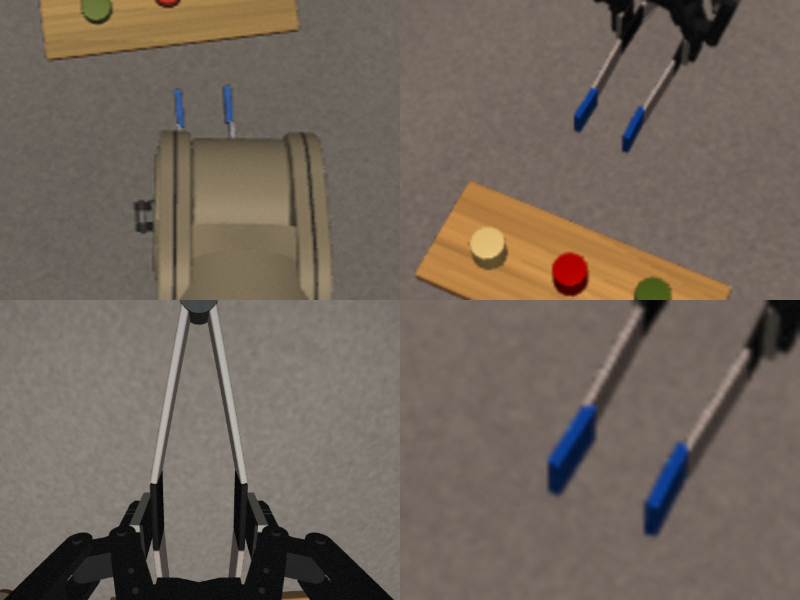

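Run:
```python
from h import *
import pickle
c,t,s=pickle.load(open('w6.pkl','rb'))
lo,hi=(100,120,60),(130,255,255)
f=lambda k,x0,x1,y0,y1:sorted([np.array(cv2.minAreaRect(b)[0])+[x0,y0] for b in blobs(k['color'][y0:y1,x0:x1],lo,hi,12)[:2]],key=lambda q:q[0])
T=f(t,280,400,200,300);S=f(s,280,400,200,300);print(T,S)
a=tri([ray(t,*T[0]),ray(s,*S[1])]);b=tri([ray(t,*T[1]),ray(s,*S[0])]);print(a,b)
m=(a[0]+b[0])/2;p=get_obs()['position'];print(m,m-p,np.degrees(np.arctan2(*(m-p)[1::-1])))
# red cheese now, circle top at z .038
r=blobs(t['color'][160:220,290:345],(0,200,60),(6,255,255),40)[0];x,y,w,h=cv2.boundingRect(r);print(circ(t,(290+x+(w-1)/2,160+y+(h-1)/2),.015,.037),w,h)
r=blobs(s['color'][270:330,270:330],(0,200,60),(6,255,255),40)[0];x,y,w,h=cv2.boundingRect(r);print('scene bbox',270+x,270+y,w,h, circ(s,(270+x+(w-1)/2,270+y+(h-1)/2),.015,.030),w,h)
```

```text
[array([324.2029686 , 248.52970505]), array([348.65863037, 246.90345383])] [array([306.55618286, 217.91011429]), array([331.50944138, 226.28302002])]
(array([0.55012727, 0.01581327, 0.09093917]), [np.float64(0.0010010800211495761), np.float64(0.0010010800211495655)]) (array([ 0.55284994, -0.0294541 ,  0.08529408]), [np.float64(0.0002577862425731977), np.float64(0.000257786242573277)])
[ 0.55148861 -0.00682041  0.08811662] [0.0941505  0.00447228 0.01057865] 2.719583448397172
(array([0.66997172, 0.02205066, 0.037     ]), array([15.61650296, 15.4037833 ])) 14 15
scene bbox 291 291 18 21 (array([0.66863175, 0.02347492, 0.03      ]), array([18.21934947, 16.98195184])) 18 21
```

The picture shows the tongs held level and still open, about 37 mm between the blue pads, with the red cheese ahead between cream and green. I move to 45 mm short of the cheese and lower.

{"method": "apply_moves", "body": {
  "rows": [
    {"x": -15,"y": 5,"z": 0,"ax": 0,"ay": 0,"az": 0,"gripper": 0.36},
    {"x": -20,"y": 6,"z": 0,"ax": 0,"ay": 0,"az": 0,"gripper": 0.36},
    {"x": -20,"y": 6.5,"z": 0,"ax": 0,"ay": 0,"az": 0,"gripper": 0.36},
    {"x": -17,"y": 5,"z": 0,"ax": 0,"ay": 0,"az": 0,"gripper": 0.36},
    {"x": 0,"y": 0,"z": 10,"ax": 0,"ay": 0,"az": 0,"gripper": 0.36}
  ]
}}

```text
clock: 13.3
position: [0.5319, 0.0168, 0.0688]
ee_rot: [-0.029, 1.0, -0.0, 0.002]
ft_force: [0.3, 1.3, -1.6]
grip_width: 0.642
grasp_force: 6.1
```

{"method": "apply_moves", "body": {
  "rows": [
    {"x": 0,"y": 0,"z": 15,"ax": 0,"ay": 0,"az": 0,"gripper": 0.36},
    {"x": 0,"y": 0,"z": 15,"ax": 0,"ay": 0,"az": 0,"gripper": 0.36},
    {"x": 0,"y": 0,"z": 7,"ax": 0,"ay": 0,"az": 0,"gripper": 0.36},
    {"x": 0,"y": 0,"z": 0,"ax": 0,"ay": 0,"az": 0,"gripper": 0.36},
    {"x": 0,"y": 0,"z": 0,"ax": 0,"ay": 0,"az": 0,"gripper": 0.36}
  ]
}}

```text
clock: 13.72
position: [0.528, 0.0148, 0.0309]
ee_rot: [-0.028, 1.0, -0.0, -0.001]
ft_force: [-0.2, 0.9, -1.0]
grip_width: 0.642
grasp_force: 6.1
```

Run:
```python
from h import *
import pickle
c=cam('wrist');s=cam('scene');t=cam('top');o=get_obs();print(o['position'],o['ft_force'],o['grip_width'])
pickle.dump((c,t,s),open('w7.pkl','wb'))
k=lambda c,u,v,f:cv2.resize(c['color'][v-300//f//2:v+300//f//2,u-400//f//2:u+400//f//2],(400,300),interpolation=cv2.INTER_CUBIC)
im=np.vstack([np.hstack([k(t,320,215,4),k(s,310,270,4)]),np.hstack([cv2.resize(c['color'],(400,300)),k(s,310,270,2)])])
save('m7.png',im)
lo,hi=(100,120,60),(130,255,255)
f=lambda k,x0,x1,y0,y1:sorted([np.array(cv2.minAreaRect(b)[0])+[x0,y0] for b in blobs(k['color'][y0:y1,x0:x1],lo,hi,12)[:2]],key=lambda q:q[0])
T=f(t,280,400,180,300);S=f(s,280,400,200,320);print(T,S)
a=tri([ray(t,*T[0]),ray(s,*S[1])]);b=tri([ray(t,*T[1]),ray(s,*S[0])]);print(a,b,(a[0]+b[0])/2-o['position'])
```

```text
[0.52898341 0.01517627 0.03202721] [ 0.25847708  0.12383012 -0.99174945] 0.6378364193798731
[] [array([300.27941132, 268.36764526]), array([324. , 279.5])]Traceback (most recent call last):
  File "<stdin>", line 11, in <module>
IndexError: list index out of range
```

View pics/m7.png

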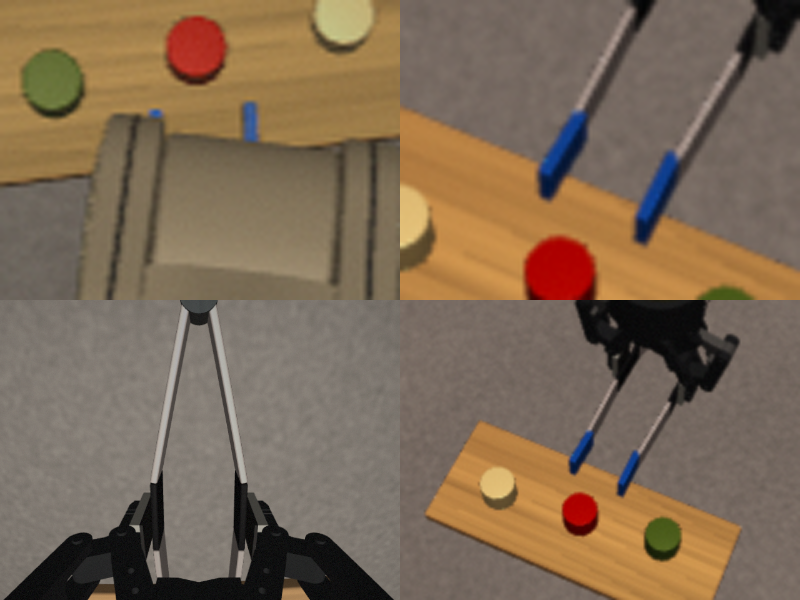

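The top crop shows the pad fronts at (155,110)/(249,102) and the red cheese at (196,48), so the tongs point straight at it, about 43 mm short. The scene crop agrees. I advance.

{"method": "apply_moves", "body": {
  "rows": [
    {"x": -6,"y": 0,"z": 3,"ax": 0,"ay": 0,"az": 0,"gripper": 0.36},
    {"x": -8,"y": 0,"z": 0,"ax": 0,"ay": 0,"az": 0,"gripper": 0.36},
    {"x": -8,"y": 0,"z": 0,"ax": 0,"ay": 0,"az": 0,"gripper": 0.36},
    {"x": -2,"y": 0,"z": 0,"ax": 0,"ay": 0,"az": 0,"gripper": 0.36},
    {"x": 0,"y": 0,"z": 0,"ax": 0,"ay": 0,"az": 0,"gripper": 0.36}
  ]
}}

```text
clock: 14.28
position: [0.5535, 0.0165, 0.0283]
ee_rot: [-0.028, 1.0, -0.0, 0.0]
ft_force: [0.2, 0.5, -0.9]
grip_width: 0.643
grasp_force: 6.1
```

{"method": "apply_moves", "body": {
  "rows": [
    {"x": -6,"y": 0,"z": 0,"ax": 0,"ay": 0,"az": 0,"gripper": 0.36},
    {"x": -7,"y": 0,"z": 0,"ax": 0,"ay": 0,"az": 0,"gripper": 0.36},
    {"x": -5,"y": 0,"z": 0,"ax": 0,"ay": 0,"az": 0,"gripper": 0.36},
    {"x": -2,"y": 0,"z": 0,"ax": 0,"ay": 0,"az": 0,"gripper": 0.36},
    {"x": 0,"y": 0,"z": 0,"ax": 0,"ay": 0,"az": 0,"gripper": 0.36}
  ]
}}

```text
clock: 14.7
position: [0.573, 0.0176, 0.0283]
ee_rot: [-0.028, 1.0, -0.0, 0.0]
ft_force: [-0.8, 0.2, -1.5]
grip_width: 0.638
grasp_force: 6.1
```

Run:
```python
from h import *
s=cam('scene');t=cam('top');o=get_obs();print(o['position'],o['ft_force'],o['grip_width'])
k=lambda c,u,v,f:cv2.resize(c['color'][v-300//f//2:v+300//f//2,u-400//f//2:u+400//f//2],(400,300),interpolation=cv2.INTER_CUBIC)
save('m8.png',np.hstack([k(t,320,195,4),k(s,305,290,4)]))
```

```text
[0.57230506 0.0175045  0.02813921] [ 0.31279878 -0.07111258 -1.34498901] 0.6441235492704461
```

View pics/m8.png

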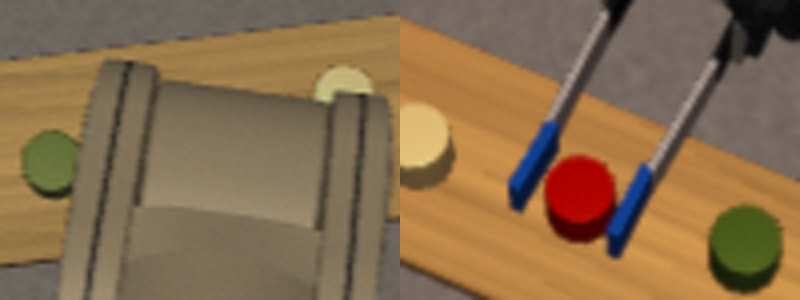

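The scene crop shows the red cheese standing between the two pads, midway along them, at about (580,198). I squeeze.

{"method": "apply_moves", "body": {
  "newtons": 20,
  "rows": [
    {"x": 0,"y": 0,"z": 0,"ax": 0,"ay": 0,"az": 0,"gripper": 0.38},
    {"x": 0,"y": 0,"z": 0,"ax": 0,"ay": 0,"az": 0,"gripper": 0.4},
    {"x": 0,"y": 0,"z": 0,"ax": 0,"ay": 0,"az": 0,"gripper": 0.42},
    {"x": 0,"y": 0,"z": 0,"ax": 0,"ay": 0,"az": 0,"gripper": 0.45},
    {"x": 0,"y": 0,"z": 0,"ax": 0,"ay": 0,"az": 0,"gripper": 0.45}
  ]
}}

```text
clock: 15.22
position: [0.5724, 0.0176, 0.0283]
ee_rot: [-0.028, 1.0, 0.0, -0.0]
ft_force: [-0.5, -0.9, -1.6]
grip_width: 0.576
grasp_force: 22.8
```

{"method": "apply_moves", "body": {
  "rows": [
    {"x": 0,"y": 0,"z": 0,"ax": 0,"ay": 0,"az": 0,"gripper": 0.5},
    {"x": 0,"y": 0,"z": 0,"ax": 0,"ay": 0,"az": 0,"gripper": 0.5},
    {"x": 0,"y": 0,"z": 0,"ax": 0,"ay": 0,"az": 0,"gripper": 0.5},
    {"x": 0,"y": 0,"z": -2,"ax": 0,"ay": 0,"az": 0,"gripper": 0.5},
    {"x": 0,"y": 0,"z": -3,"ax": 0,"ay": 0,"az": 0,"gripper": 0.5}
  ]
}}

```text
clock: 15.63
position: [0.5722, 0.0176, 0.0332]
ee_rot: [-0.028, 1.0, -0.0, -0.0]
ft_force: [-0.8, 0.1, -1.6]
grip_width: 0.577
grasp_force: 22.8
```

{"method": "apply_moves", "body": {
  "rows": [
    {"x": 0,"y": 0,"z": -8,"ax": 0,"ay": 0,"az": 0,"gripper": 0.5},
    {"x": 0,"y": 0,"z": -15,"ax": 0,"ay": 0,"az": 0,"gripper": 0.5},
    {"x": 0,"y": 0,"z": -22,"ax": 0,"ay": 0,"az": 0,"gripper": 0.5},
    {"x": 0,"y": 0,"z": -22,"ax": 0,"ay": 0,"az": 0,"gripper": 0.5},
    {"x": 0,"y": 0,"z": -22,"ax": 0,"ay": 0,"az": 0,"gripper": 0.5}
  ]
}}

```text
clock: 16.05
position: [0.5724, 0.0173, 0.1239]
ee_rot: [-0.028, 1.0, -0.0, 0.0]
ft_force: [0.2, -0.3, -0.8]
grip_width: 0.574
grasp_force: 22.8
```

{"method": "apply_moves", "body": {
  "rows": [
    {"x": 0,"y": 0,"z": -22,"ax": 0,"ay": 0,"az": 0,"gripper": 0.5},
    {"x": 0,"y": 0,"z": -22,"ax": 0,"ay": 0,"az": 0,"gripper": 0.5},
    {"x": 0,"y": 0,"z": -20,"ax": 0,"ay": 0,"az": 0,"gripper": 0.5},
    {"x": 0,"y": 0,"z": -10,"ax": 0,"ay": 0,"az": 0,"gripper": 0.5},
    {"x": 0,"y": 0,"z": 0,"ax": 0,"ay": 0,"az": 0,"gripper": 0.5}
  ]
}}

```text
clock: 16.47
position: [0.5736, 0.0175, 0.1989]
ee_rot: [-0.028, 1.0, 0.001, 0.002]
ft_force: [-0.3, 1.1, -2.6]
grip_width: 0.581
grasp_force: 22.8
```

{"method": "apply_moves", "body": {
  "rows": [
    {"x": 6,"y": 10,"z": 0,"ax": 0,"ay": 0,"az": 0,"gripper": 0.5},
    {"x": 12,"y": 22,"z": 0,"ax": 0,"ay": 0,"az": 0,"gripper": 0.5},
    {"x": 12,"y": 22,"z": 0,"ax": 0,"ay": 0,"az": 0,"gripper": 0.5},
    {"x": 12,"y": 22,"z": 0,"ax": 0,"ay": 0,"az": 0,"gripper": 0.5},
    {"x": 12,"y": 22,"z": 0,"ax": 0,"ay": 0,"az": 0,"gripper": 0.5}
  ]
}}

```text
clock: 16.88
position: [0.5117, 0.1131, 0.195]
ee_rot: [-0.028, 1.0, -0.0, -0.001]
ft_force: [1.1, 0.2, -0.9]
grip_width: 0.577
grasp_force: 22.8
```

{"method": "apply_moves", "body": {
  "rows": [
    {"x": 12,"y": 22,"z": 0,"ax": 0,"ay": 0,"az": 0,"gripper": 0.5},
    {"x": 12,"y": 22,"z": 0,"ax": 0,"ay": 0,"az": 0,"gripper": 0.5},
    {"x": 12,"y": 22,"z": 0,"ax": 0,"ay": 0,"az": 0,"gripper": 0.5},
    {"x": 12,"y": 22,"z": 0,"ax": 0,"ay": 0,"az": 0,"gripper": 0.5},
    {"x": 12,"y": 22,"z": 0,"ax": 0,"ay": 0,"az": 0,"gripper": 0.5}
  ]
}}

```text
clock: 17.3
position: [0.4457, 0.2196, 0.1951]
ee_rot: [-0.028, 1.0, -0.0, -0.001]
ft_force: [0.4, -0.5, -1.3]
grip_width: 0.578
grasp_force: 22.8
```

{"method": "apply_moves", "body": {
  "rows": [
    {"x": 12,"y": 22,"z": 0,"ax": 0,"ay": 0,"az": 0,"gripper": 0.5},
    {"x": 12,"y": 22,"z": 0,"ax": 0,"ay": 0,"az": 0,"gripper": 0.5},
    {"x": 7,"y": 16,"z": 0,"ax": 0,"ay": 0,"az": 0,"gripper": 0.5},
    {"x": 0,"y": 0,"z": 0,"ax": 0,"ay": 0,"az": 0,"gripper": 0.5},
    {"x": 0,"y": 0,"z": 0,"ax": 0,"ay": 0,"az": 0,"gripper": 0.5}
  ]
}}

```text
clock: 17.72
position: [0.4119, 0.2774, 0.1952]
ee_rot: [-0.029, 1.0, -0.001, -0.001]
ft_force: [0.4, -0.2, -1.6]
grip_width: 0.58
grasp_force: 22.8
```

Run:
```python
from h import *
import pickle
s=cam('scene');t=cam('top');o=get_obs();print(o['position'],o['ft_force'],o['grip_width'],o['grasp_force'])
pickle.dump((t,s),open('w9.pkl','wb'))
k=lambda c,u,v,f:cv2.resize(c['color'][v-300//f//2:v+300//f//2,u-400//f//2:u+400//f//2],(400,300),interpolation=cv2.INTER_CUBIC)
save('m9.png',np.hstack([k(t,176,265,2),k(s,500,250,2)]))
for n,c in(('t',t),('s',s)):
  for b in blobs(c['color'],(0,190,60),(5,255,255),20)[:3]: print(n,cv2.boundingRect(b))
print(proj(t,[.509,.283,.2]),proj(s,[.509,.283,.2]))
```

```text
[0.4129623  0.27608987 0.19560096] [ 0.95036222 -0.51402172 -1.56026811] 0.5796067794602052 22.786295413970947
t (150, 263, 18, 18)
s (513, 234, 21, 27)
[157.9448164  272.42536664] [521.7921091  244.13798851]
```

View pics/m9.png

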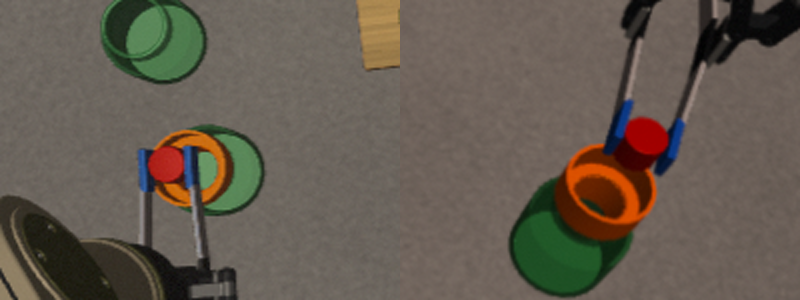

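The red cheese is in the squeezed tongs over the funnel: top (158.5,271.5) against (158,272) predicted. The funnel is still seated and there is no stray force, so I settle briefly and hand in.

{"method": "apply_moves", "body": {
  "rows": [
    {"x": 0,"y": 0,"z": 0,"ax": 0,"ay": 0,"az": 0,"gripper": 0.5},
    {"x": 0,"y": 0,"z": 0,"ax": 0,"ay": 0,"az": 0,"gripper": 0.5},
    {"x": 0,"y": 0,"z": 0,"ax": 0,"ay": 0,"az": 0,"gripper": 0.5},
    {"x": 0,"y": 0,"z": 0,"ax": 0,"ay": 0,"az": 0,"gripper": 0.5},
    {"x": 0,"y": 0,"z": 0,"ax": 0,"ay": 0,"az": 0,"gripper": 0.5}
  ]
}}

```text
clock: 18.23
position: [0.4129, 0.2769, 0.1963]
ee_rot: [-0.028, 1.0, 0.0, 0.0]
ft_force: [0.0, -0.0, -1.7]
grip_width: 0.581
grasp_force: 22.8
```

```bash
python3 -c "
from workcell import *
print(hand_in())"
```

```text
the job is handed in; nothing more can be done
None
```

I handed the job in at about 18 s: the funnel is seated and released in the near jar, and the red cheese is held in the squeezed tongs about 45 mm above the middle of the funnel; the hand-in gave no verdict.

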